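# Roll a grinding jar up onto a jar mill and shut its retaining bar

### The arm

A 6-joint arm with a two-finger parallel gripper is mounted at the origin on a cart in front of the work surface, level with it; the furniture and walls round the work are solid. World frame = base frame: x ahead of the robot, y to its left, z up, the work surface at z = 0. Lengths are in m, angles in rad, forces in N, time in s.
With the tool pointing down it reaches from about 0.35 to 0.85 m from the base axis. Payload 8.1 kg.
Tool frame: the origin (TCP) lies midway between the tips of the shut fingers; the grasp point (between the pads) lies robot.grip_depth behind it (robot.grip_depth is the distance from the TCP to the grasp point, in m); z points along the fingers, y is the line along which they close (so a half turn about z gives the same grasp; the last joint's range is limited). The gripper opens to 93 mm and grips with 3 to 60 N. Pads are 15 mm wide; open, the fingers measure 128 mm over their backs; the gripper's body (75 mm by 188 mm) begins 65 mm behind the grasp point.
Start: joints at [-1.186, 0.13, 1.488, -0, 1.523, -0.085], TCP at [0.272, -0.535, 0.18] pointing down, gripper open.
Joint ranges: [-2.96, 2.96], [-0.89, 2.26], [0.02, 2.5], [-1.34, 4.48], [0, 2.73], [-2.66, 2.66]. Speed limits (rad/s): [2.39, 2.39, 2.79, 3.14, 3.14, 3.14].

### API

Orientations are given as a rotation vector (axis times angle).
In Python, from plant import robot gives the robot as it stands.
- The arm moves only by the tool carry_out, never from a script. Its argument "rows" is a list of rows, each a list of 6 numbers: the shift along the tool's x, y, z in m, then the turn, a rotation vector about the tool's x, y, z in degrees. A call has 1 to 12 rows; each row is the pose to reach, as a shift and turn from the pose commanded when the call began, along the tool's axes at that moment; what a row does not reach only later rows make up. A row lasts 1/8 s, in which the tool goes at most 62.5 mm and 10.7 degrees, less where a joint would pass 70% of its speed; a pose out of reach is approached as far as the arm can. A call with a gripper value outside its range is refused whole. "jaw" is the closure in counts, from 0 (fully open) to 255 (shut), set as the call begins (left out, the last holds). The fingers move at their own pace and stop on an object; "force" is the grip in N (left out, the last holds). Time passes only in rows, so rows that repeat a pose let the fingers close. It gives the time, the measured TCP pose, the force, the opening and the grip force at its end, in the units of the state.
- robot.read_state(): the state, without advancing time (a new reading comes with each control period).
- robot.read_camera(name): name is "scene" or "top" or "wrist"; returns the picture (480x640x3 uint8, red, green, blue); there is no depth.
- robot.camera_model(name): a dict with "fx", "fy", "cx", "cy" (pixels), "R" (3x3) and "t" (3): a world point X has camera coordinates R X + t; the wrist camera has in their place "mount" (4x4, takes a point from camera to tool coordinates, whose origin is the TCP and whose axes are the flange's). Camera axes: x right, y down, z forward; pixel columns grow to the right and rows downward; lengths in m; the calibration is good to about 2 mm. A picture is of the moment at which its call begins: read the wrist's pose just before it. camera_model takes no time and is no camera call.
- robot.close_job(): hands the job in; it is judged then, once.
Trained networks look in the newest picture that a camera, given by its name, has taken for a name from the list of things; names that differ only in an ending like _2 or _b are one class to them, and where a whole thing is asked for, a point or a joint stands for the part that bears it (a point fixed in the world has none). Each returns a list of dicts, best first, with "conf" (0 to 1); they miss things now and then, are a little off and sometimes report something else, mostly with a low value. They report only what shows in the picture. A call takes as long as a camera call. They do not tell look-alikes from the thing itself.
- robot.outline_of(camera, target): "pixels" (480x640 bool, what is visible of it) and "pixel" ([column, row] in pixels, amid what is visible of it).
The state is a dict: "t": time; "q": joint angles; "dq": joint speeds; "joint_torque": joint torques, N m; "tool_pos": TCP position; "orientation": TCP orientation; "force": force on the tool from outside, world axes, zero at the start; "wrist_torque": the same for the moment, N m; "opening": finger opening in m; "gripper_force": force on a finger pad.
Only numpy, scipy, OpenCV 4.12 (cv2) and the standard library are available. Lean on these libraries where they do the work, as an engineer would, in place of code of your own. Each camera call takes 0.05 s, during which the arm holds its last target. There are 200 camera calls.

### The job

Load the jar mill for a grinding run: with your fingertips behind the heavy grinding jar, push it slowly up the loading ramp, without letting it roll back or run away, over the front roller until it has dropped in between the two rollers. Then push the swinging retaining bar all the way shut across the ramp in front of the jar, so that the jar cannot walk off the mill, and leave it there. Push only: do not grip or lift the jar, and leave the other things on the bench where they are.

Things in the scene. Friction and masses are not known exactly. Their poses are not given: they have to be found in the camera images.
- jar_mill: Benchtop jar mill, fixed to the bench, may stand turned. Origin on the bench; its x points up the loading ramp (roughly away from the robot), y to the left seen that way, z up; '(x, y, z) mm' below is in this frame. White end frames at y=+-56 to +-66, x=31 to 143, 52 mm high (rear posts 100 mm); motor housing at y=-131 to -66, x=30 to 143, 87 mm high. 
- ramp_foot (a point): Lower end of the ramp's surface, mid-width: (-138, 0, 7.5) mm. The sheet-metal ramp is 110 mm wide between low side cheeks (y=+-55 to +-58, 13 mm above its surface) and rises at 11 degrees. A lip bar across the foot at x=-129, top at z=25.5 mm, keeps the waiting jar from rolling off.
- ramp_top (a point): Upper end of the ramp's surface, mid-width: (29, 0, 40) mm, just before the front roller. The centre of the rolling jar is at z=65.5 mm at x=-70, 79 at x=0, 85 (highest) at x=45 over the front roller; from there it drops by itself into the valley between the rollers.
- roller_front: Front roller: rubber-covered, turns freely, 30 mm in diameter, 104 mm long, along the mill's y; origin mid-axle at (45, 0, 26) mm.
- roller_rear: Rear roller, like the front one; origin mid-axle at (101, 0, 26) mm.
- rear_stop (a point): Middle of the fixed steel stop bar behind the rollers, along the mill's y, 12 mm in diameter, at (129, 0, 82) mm; 6 mm clear of a seated jar.
- seat (a point): Centre of the jar when seated between the rollers: (73, 0, 78) mm.
- jar_center (a point): Centre of the grinding jar: white ceramic cylinder, two black nylon running rings, steel lid at one end. Smooth. 88 mm in diameter over the rings (14 mm wide, 22 to 36 mm from the middle), 83 elsewhere; 100 mm long, 0.45 to 0.8 kg, too thick to grip. It lies across the ramp and starts at rest on the ramp's foot against the lip bar, centre at (-100, 0, 60) mm. It rolls freely, and back down if let go on the ramp.
- jar: The same jar: same origin; its own y is the axis of the cylinder (x and z turn as it rolls).
- gate_bar (a joint): Retaining bar's angle, rad: 0 = shut (across the ramp, free end against the keeper on the motor side); 1.57 = pointing back down beside the ramp; opens to 2.3, pointing outward. Starts at 1.6 to 2.15. It swings level; light friction (under 1 N at the end) keeps it where it is left.
- gate_pivot (a point): Upright axis of the retaining bar at the bar's height: (13, 74, 75) mm, left of the ramp's top; its post is 95 mm high. At angle g the bar points from here along (-sin g, -cos g) in the mill's x, y.
- gate_tip (a point): Free end of the retaining bar, 150 mm from the pivot, on its centre line, 75 mm above the bench. The bar is a level round steel rod 11 mm thick with a black sleeve, 15 mm thick, from 30 to 118 mm from the pivot. Shut, its centre line is 38 mm above the ramp and the sleeve 8 mm from a seated jar; a jar that is not seated is in its way.
- label_tape: Bystander, not to be moved: roll of white tape lying flat, 68 mm across, 18 mm high; origin at the centre of its underside.
- beaker_small: Bystander, not to be moved: small glass beaker, 53x57 mm, 65 mm high; origin at the centre of its underside.
- beaker_wine: Bystander, not to be moved: beaker, 73x79 mm, 92 mm high; origin at the centre of its underside.
- marker: Bystander, not to be moved: white marker pen with a dark cap lying on the bench, 134 mm long, 17 mm high; origin at the centre of its underside. Its length runs along its own y.
- indicator_bottle: Bystander, not to be moved: small brown bottle with a dark cap, 42 mm across, 93 mm high; origin at the centre of its underside.
- funnel: Bystander, not to be moved: white funnel standing on its wide end, 69 mm across, 68 mm high; origin at the centre of its underside.
Mind the look-alikes: they are no part of the job. Leave any green look-alike of the jar alone.

How it is judged:
On the way, in this order (a step that is already met when the one before it is completed fails the run):
1. the fingers push the jar up the ramp, the retaining bar still open (x of jar_center in the frame of jar_mill between -0.035 and 0.03 m and contact force between the fingers and jar above 0.1 N and value of joint gate_bar above 1.2 rad), for 0.05 s.
2. the jar has dropped between the rollers, the retaining bar still open (x of jar_center in the frame of jar_mill between 0.066 and 0.08 m and z of jar_center in the frame of jar_mill between 0.073 and 0.082 m and y of jar_center in the frame of jar_mill between -0.008 and 0.008 m and angle between the y axis of jar and the y axis of jar_mill, either way round below 0.08 rad and value of joint gate_bar above 0.8 rad), for 0.2 s.
At the end, for the whole second after the job is handed in: The jar rests on both rollers, within 7 mm of its seat along the ramp, 8 mm sideways and 5 mm in height, square to the mill within 0.08 rad and at rest (under 0.02 m/s); the retaining bar is shut to within 0.07 rad (x of jar_center in the frame of jar_mill between 0.066 and 0.08 m and z of jar_center in the frame of jar_mill between 0.073 and 0.082 m and y of jar_center in the frame of jar_mill between -0.008 and 0.008 m and angle between the y axis of jar and the y axis of jar_mill, either way round below 0.08 rad and value of joint gate_bar below 0.07 rad and linear speed of jar below 0.02 m/s and contact force between jar and roller_front above 0.3 N and contact force between jar and roller_rear above 0.3 N); the robot touches nothing.
It fails at once if the jar rolls back or runs free on the ramp (faster than 0.35 m/s) (x of jar_center in the frame of jar_mill below 0.035 m and linear speed of jar above 0.35 m/s).
It fails at once if the jar is lifted off the ramp or the mill ((x of jar_center in the frame of jar_mill below -0.06 m and z of jar_center in the frame of jar_mill above 0.085 m) or z of jar_center in the frame of jar_mill above 0.105 m).
It fails at once if the jar leaves the mill's ramp (x of jar_center in the frame of jar_mill below -0.125 m or y of jar_center in the frame of jar_mill above 0.03 m or y of jar_center in the frame of jar_mill below -0.03 m or z of jar_center in the frame of jar_mill below 0.045 m).
It fails at once if a bystander is moved by more than 25 mm or knocked over (distance of any of label_tape, beaker_small, beaker_wine, marker, indicator_bottle, funnel from where it was at the start of the episode above 0.025 m or angle between any of beaker_small, beaker_wine, indicator_bottle, funnel's own z axis and vertical above 0.6 rad).
It also fails if it takes over 64 s, if anything falls off the work surface, if the arm or the gripper's body presses on something with over 40 N, if the wrist force passes 120 N, or if a joint passes its speed limit or range.

## Working session

There is one attempt and no reset: what is moved stays moved. The work goes in short steps, Python scripts to look and compute and a tool call to move; the robot and the scene stay as the last step left them, time stands still between calls to the robot, and variables do not carry over. Pictures are saved under pics/ and viewed, at most 10 in all, crops included, and the job is handed in when it is done.

Besides the shell and the picture viewer there is one more tool, called after "Request:" by a JSON object that holds its "name" and its "arguments". carry_out: Moves the arm, as the interface text tells. Its arguments: {"type":"object","properties":{"rows":{"type":"array"},"jaw":{"type":"number"},"force":{"type":"number"}},"required":["rows"]}

```bash
mkdir -p pics; ls
python3 - <<'E'
from plant import robot
import cv2,numpy as np
s=robot.read_state();print(s['t'],s['tool_pos'],s['orientation'],s['opening'],robot.grip_depth)
for c in("scene","top"):
    im=robot.read_camera(c);cv2.imwrite(f"pics/{c}0.png",im[:,:,::-1])
    m=robot.camera_model(c);print(c,m)
    for n in("jar_mill","jar","gate_bar","roller_front","roller_rear","label_tape","marker"):
        print(n,[(round(d['conf'],2),np.round(d['pixel']),d['pixels'].sum()) for d in robot.outline_of(c,n)[:3]])
E
```

```text
pics
0.0 [ 0.27137864 -0.53439948  0.17859198] [-3.05354824e+00 -7.30725043e-01  4.73566802e-04] 0.09283381228412482 0.0188
scene {'fx': 467.7422417615772, 'fy': 467.7422417615772, 'cx': 319.60373352226645, 'cy': 241.728088789002, 'R': array([[-0.6851659 , -0.72829562, -0.01153994],
       [-0.55897904,  0.535902  , -0.63273334],
       [ 0.4670012 , -0.42707673, -0.77428376]]), 't': array([0.51741743, 0.29138808, 0.73736151])}
jar_mill [(0.61, array([348., 216.]), np.int64(8875))]
jar [(0.96, array([403., 234.]), np.int64(2540)), (0.64, array([157., 326.]), np.int64(3388)), (0.34, array([323., 205.]), np.int64(468))]
gate_bar [(0.45, array([226., 283.]), np.int64(792))]
roller_front [(0.83, array([343., 208.]), np.int64(375))]
roller_rear [(0.94, array([322., 202.]), np.int64(496))]
label_tape [(0.59, array([441., 198.]), np.int64(615))]
marker [(0.55, array([320., 357.]), np.int64(689))]
top {'fx': 503.8983643715048, 'fy': 503.8983643715048, 'cx': 307.99151422252703, 'cy': 245.21671488711632, 'R': array([[-0.00514191, -0.99996929,  0.00591444],
       [-0.9977369 ,  0.00473372, -0.06707217],
       [ 0.06704211, -0.00624593, -0.9977306 ]]), 't': array([0.15095837, 0.57912082, 1.18696683])}
jar_mill [(0.57, array([354., 221.]), np.int64(7829))]
jar [(0.91, array([363., 282.]), np.int64(1620)), (0.56, array([168., 208.]), np.int64(1743))]
gate_bar [(0.8, array([312., 275.]), np.int64(371)), (0.61, array([223., 267.]), np.int64(660))]
roller_front [(0.94, array([353., 224.]), np.int64(535))]
roller_rear [(0.9, array([346., 200.]), np.int64(517)), (0.69, array([348., 218.]), np.int64(556))]
label_tape [(0.71, array([443., 259.]), np.int64(519))]
marker [(0.9, array([247., 303.]), np.int64(377))]
```

View pics/top0.png

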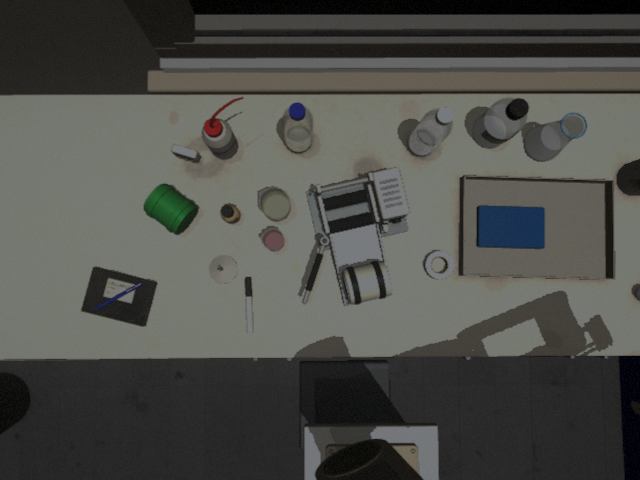

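View pics/scene0.png

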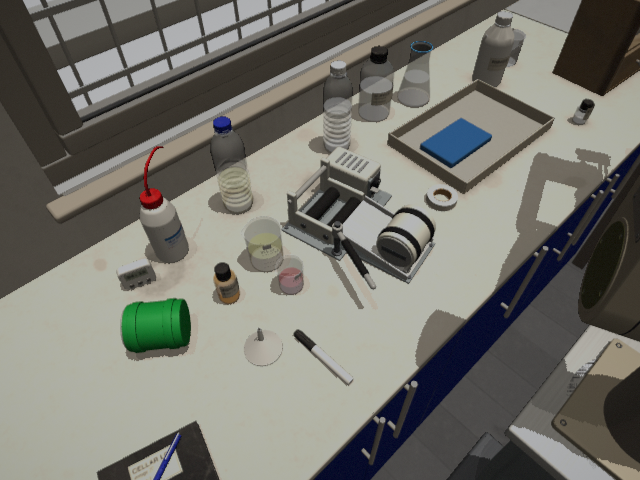

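The top view shows the mill at about (350,220), with the white jar at (365,282), the gate pivot at (323,240) and its tip at (305,300). The green look-alike is at (170,208). The scene view agrees. I'll fit the mill pose next.

```bash
cat > h.py <<'E'
import numpy as np,cv2
from plant import robot
from scipy.optimize import least_squares
def proj(c,X):
    m=robot.camera_model(c);p=np.atleast_2d(X)@m['R'].T+m['t']
    return np.c_[m['fx']*p[:,0]/p[:,2]+m['cx'],m['fy']*p[:,1]/p[:,2]+m['cy']]
def W(P,M):
    P=np.atleast_2d(np.array(P,float))/1000;c,s=np.cos(P_[2]) if 0 else np.cos(M[2]),np.sin(M[2])
    return np.c_[M[0]+c*P[:,0]-s*P[:,1],M[1]+s*P[:,0]+c*P[:,1],P[:,2]]
def tip(g,r=150): return [13-r*np.sin(g),74-r*np.cos(g),75]
E
sed -i 's/np.cos(P_\[2\]) if 0 else //' h.py
python3 - <<'E'
from h import *
# coarse ( mill points , pixel )
obs=[("top",(-100,0,60),(363,282)),("top",(45,0,38),(353,224)),("top",(101,0,38),(346,200)),("scene",(-100,0,60),(405,234)),("top",(13,74,95),(323,240))]
f=lambda v:np.concatenate([(proj(c,W(P,v))[0]-o) for c,P,o in obs])
r=least_squares(f,[0.55,-.1,0.0],loss='soft_l1');print(r.x,np.round(r.fun,1))
M=r.x
ft=[("top",(305,301)),("scene",(374,286))]
g=least_squares(lambda v:np.concatenate([proj(c,W(tip(v[0]),M))[0]-o for c,o in ft]),[1.8]);print(g.x,g.fun)
g=g.x[0]
lines=[[(-138,-55,7.5),(29,-55,40),(29,55,40),(-138,55,7.5),(-138,-55,7.5)],[(31,66,52),(143,66,52)],[(30,-131,87),(143,-131,87),(143,-66,87),(30,-66,87),(30,-131,87)],[(13,74,75),tip(g)],[(13,74,95),(13,74,0)],[(129,-60,82),(129,60,82)],[(45,-52,41),(45,52,41)],[(101,-52,41),(101,52,41)],[(-100,-50,104),(-100,50,104)]]
for c,(x,y,w,h) in {"top":(285,150,140,170),"scene":(270,130,180,170)}.items():
    im=cv2.imread(f"pics/{c}0.png");k=4
    im=cv2.resize(im[y:y+h,x:x+w],None,fx=3.5,fy=3.5,interpolation=2);im=cv2.convertScaleAbs(im,alpha=1.3)
    for L in lines: cv2.polylines(im,[np.int32((proj(c,W(L,M))-[x,y]+.5)*3.5)],False,(0,0,255),1)
    cv2.imwrite(f"pics/{c}1.png",im)
a=cv2.imread("pics/top1.png");b=cv2.imread("pics/scene1.png");H=max(a.shape[0],b.shape[0])
p=lambda i:cv2.copyMakeBorder(i,0,H-i.shape[0],0,0,0)
o=np.hstack([p(a),p(b)]);cv2.imwrite("pics/ov1.png",cv2.resize(o,None,fx=800/o.shape[1],fy=800/o.shape[1]) if 0 else o);print(o.shape)
cv2.imwrite("pics/top1.png",a)
E
```

```text
[0.58780391 0.03849359 0.18734399] [ 1.   0.9 -2.3 -1.5  0.1 -0.6  0.3  2.8  0.5 -0.2]
[2.06181606] [-1.1376266   2.59998505  1.10499823  1.92243163]
(595, 1120, 3)
```

View pics/top1.png

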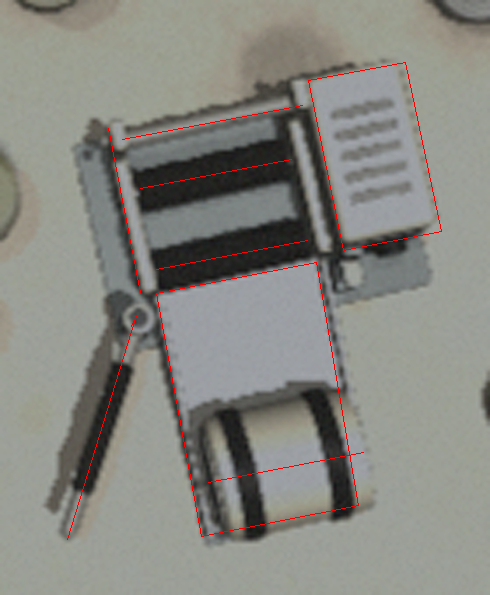

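```bash
cat >> h.py <<'E'
from scipy.spatial.transform import Rotation as Ro
M=np.array([0.588,0.0386,0.187])
def rel(targets,yaw=None):
    """targets: mill mm TCP points; prints tool-frame shift (mm) and turn (deg)"""
    s=robot.read_state();R=Ro.from_rotvec(s['orientation']);p=np.array(s['tool_pos'])
    y=M[2] if yaw is None else yaw
    T=Ro.from_matrix(np.c_[[np.cos(y),np.sin(y),0],[np.sin(y),-np.cos(y),0],[0,0,-1]])
    print('t',s['t'],'F',np.round(s['force'],2),'mill',np.round(mill(p),1),'open',s['opening'])
    for t in targets: print(t,np.round(R.inv().apply(W(t,M)[0]-p)*1000,1),np.round((R.inv()*T).as_rotvec(True),1))
def mill(p):
    c,s=np.cos(M[2]),np.sin(M[2]);d=np.array(p)-[M[0],M[1],0]
    return np.array([c*d[0]+s*d[1],-s*d[0]+c*d[1],d[2]])*1000
E
python3 -c "
from h import *
rel([(-175,0,180)])"
```

```text
t 0.8 F [-0.27 -0.48 -0.32] mill [-417.5 -504.8  179.7] open 0.09294772028469467
(-175, 0, 180) [ 3.737e+02 -4.171e+02 -4.000e-01] [ 0.   0.  16.2]
```

Request:
{"name": "carry_out", "arguments": {"rows": [[0.037, -0.042, 0, 0, 0, 1.6], [0.075, -0.083, 0, 0, 0, 3.2], [0.112, -0.125, 0, 0, 0, 4.9], [0.149, -0.167, 0, 0, 0, 6.5], [0.187, -0.209, 0, 0, 0, 8.1], [0.224, -0.25, 0, 0, 0, 9.7], [0.262, -0.292, 0, 0, 0, 11.3], [0.299, -0.334, 0, 0, 0, 13], [0.336, -0.375, 0, 0, 0, 14.6], [0.374, -0.417, 0, 0, 0, 16.2], [0.374, -0.417, 0, 0, 0, 16.2], [0.374, -0.417, 0, 0, 0, 16.2]], "jaw": 112}}

```text
t: 2.3
tool_pos: [0.4162, 0.0059, 0.1796]
orientation: [3.127, 0.296, -0.0]
force: [0.6, -0.2, -0.0]
opening: 0.0521
gripper_force: 0.0
```

Run:
```python
from h import *
rel([(-175,0,180),(-175,0,48),(-160,0,48)])
a=robot.read_camera("wrist");cv2.imwrite("pics/w1.png",a[:,:,::-1])
m=robot.camera_model("wrist");print({k:np.round(v,3).tolist() for k,v in m.items()})
s=robot.read_state();print(np.round(s['q'],2))
T=np.eye(4);T[:3,:3]=Ro.from_rotvec(s['orientation']).as_matrix();T[:3,3]=s['tool_pos']
C=np.linalg.inv(T@np.array(m['mount']))
for P in [(-138,55,7.5),(-138,-55,7.5),(29,-55,40),(29,55,40),(-100,50,60),(-100,-50,60),(-100,0,104),tip(2.06)]:
    c=C@np.r_[W(P,M)[0],1];print(P,round(m['fx']*c[0]/c[2]+m['cx']),round(m['fy']*c[1]/c[2]+m['cy']))
```

```text
t 2.3 F [ 0.6  -0.2  -0.03] mill [-174.9   -0.2  179.6] open 0.05212643486126897
(-175, 0, 180) [-0.1 -0.2 -0.4] [0.  0.  0.1]
(-175, 0, 48) [-1.000e-01 -2.000e-01  1.316e+02] [0.  0.  0.1]
(-160, 0, 48) [ 14.9  -0.2 131.6] [0.  0.  0.1]
{'fx': 362.388, 'fy': 362.388, 'cx': 322.392, 'cy': 240.993, 'mount': [[-0.001, -0.968, -0.249, 0.069], [1.0, -0.001, 0.0, -0.0], [-0.0, -0.249, 0.968, -0.206], [0.0, 0.0, 0.0, 1.0]]}
[-0.11 -0.39  1.96 -0.    1.57  1.27]
(-138, 55, 7.5) 269 180
(-138, -55, 7.5) 375 179
(29, -55, 40) 388 -20
(29, 55, 40) 255 -20
(-100, 50, 60) 264 140
(-100, -50, 60) 379 140
(-100, 0, 104) 322 139
[np.float64(-119.4061026223961), np.float64(144.48846705914033), 75] 149 164
```

View pics/w1.png

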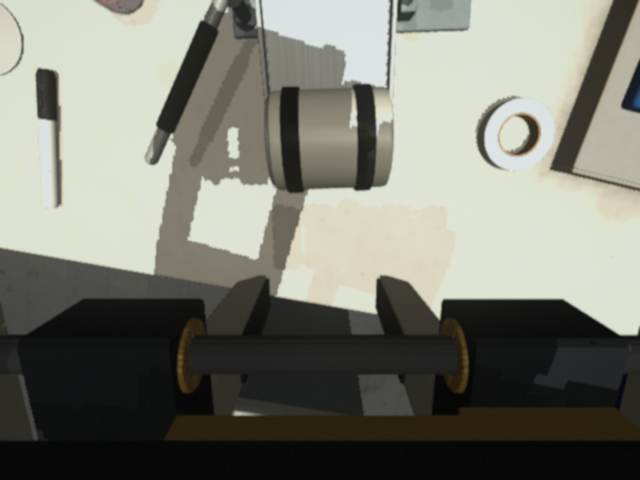

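The jar shows at (328,138), about 5 px right of the prediction and turned slightly (rings slope about 0.05 rad). I'll refine the pose.

Run:
```python
from h import *
s=robot.read_state();m=robot.camera_model("wrist")
T=np.eye(4);T[:3,:3]=Ro.from_rotvec(s['orientation']).as_matrix();T[:3,3]=s['tool_pos']
C=np.linalg.inv(T@np.array(m['mount']))
def pw(P):
    c=np.c_[W(P,M),np.ones(len(P))]@C.T;return np.c_[m['fx']*c[:,0]/c[:,2]+m['cx'],m['fy']*c[:,1]/c[:,2]+m['cy']]
for cam in("wrist","top"):
  for d in robot.outline_of(cam,"jar")[:2]:
    print(cam,d['conf'],d['pixel'],cv2.minAreaRect(np.argwhere(d['pixels'])[:,::-1].astype(np.float32)))
im=cv2.imread("pics/w1.png");x,y,w,h=130,0,360,220;k=2.2
im=cv2.resize(im[y:y+h,x:x+w],None,fx=k,fy=k,interpolation=2)
th=np.linspace(0,6.28,60)
L=[[(-138,-55,7.5),(29,-55,40),(29,55,40),(-138,55,7.5),(-138,-55,7.5)],[(13,74,75),tip(2.06)]]
L+=[[(-100+r*np.cos(t),yy,60+r*np.sin(t)) for t in th] for yy,r in((50,41.5),(-50,41.5),(22,44),(-22,44))]
for l in L: cv2.polylines(im,[np.int32((pw(l)-[x,y]+.5)*k)],False,(0,0,255),1)
cv2.imwrite("pics/w2.png",im)
```

```text
wrist 0.82 [330.1, 135.8] ((328.83123779296875, 137.09901428222656), (106.01074981689453, 129.46804809570312), 88.21009063720703)
top 0.91 [362.7, 281.8] ((365.69232177734375, 282.4615478515625), (37.654296875, 46.28340530395508), 78.69007110595703)
top 0.56 [168.3, 207.7] ((168.79095458984375, 208.1063690185547), (51.39734649658203, 37.411678314208984), 36.469234466552734)
```

View pics/w2.png

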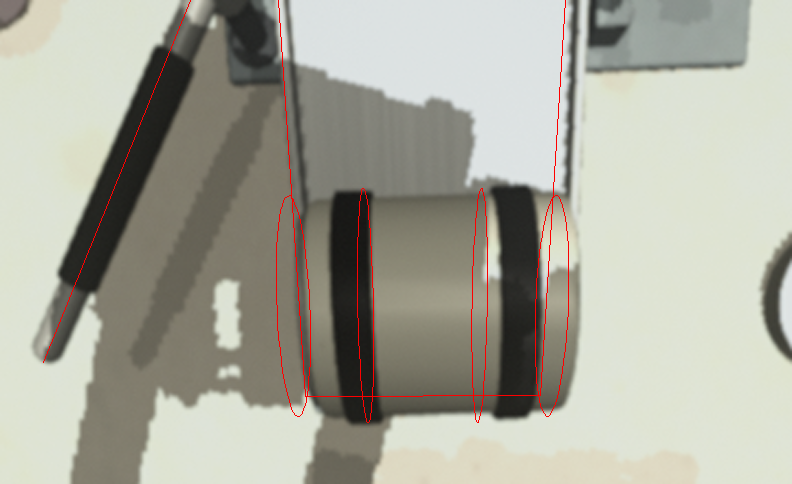

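```bash
sed -i 's/^M=.*/M=np.array([0.5885,0.0359,0.23])/' h.py
python3 - <<'E'
from h import *
rel([(-172,0,48)])
for c,P,o in [("top",(-100,0,60),(363,282)),("top",(45,0,38),(353,224)),("top",(101,0,38),(346,200)),("scene",(-100,0,60),(405,234)),("top",(13,74,95),(323,240)),("top",(30,-131,87),(285+439/3.5,150+227/3.5)),("top",(143,-66,87),(285+309/3.5,150+80/3.5))]: print(P,proj(c,W(P,M))[0]-o)
E
```

```text
t 2.45 F [-0.41 -0.33  0.14] mill [-174.8    9.   179.7] open 0.05238640702837849
(-172, 0, 48) [  3.2   8.8 131.7] [ 0.   0.  -2.6]
(-100, 0, 60) [3.93551907 0.20132337]
(45, 0, 38) [-1.95463526 -1.66657548]
(101, 0, 38) [-0.58616274 -0.5175212 ]
(-100, 0, 60) [1.88326963 0.52395848]
(13, 74, 95) [1.75049296 0.89775075]
(30, -131, 87) [ 0.16148196 -1.89101643]
(143, -66, 87) [-2.45018733 -1.16736639]
```

Request:
{"name": "carry_out", "arguments": {"rows": [[0.003, 0.008, 0, 0, 0, -2.4], [0.003, 0.008, 0.03, 0, 0, -2.4], [0.003, 0.008, 0.06, 0, 0, -2.4], [0.003, 0.008, 0.09, 0, 0, -2.4], [0.003, 0.008, 0.115, 0, 0, -2.4], [0.003, 0.008, 0.131, 0, 0, -2.4], [0.003, 0.008, 0.131, 0, 0, -2.4]]}}

```text
t: 3.32
tool_pos: [0.4198, -0.0018, 0.0477]
orientation: [-3.121, -0.356, 0.003]
force: [0.2, 0.3, -0.1]
opening: 0.052
gripper_force: 0.0
```

Run:
```python
from h import *
im=robot.read_camera("wrist")[:,:,::-1].copy()
s=robot.read_state();m=robot.camera_model("wrist")
T=np.eye(4);T[:3,:3]=Ro.from_rotvec(s['orientation']).as_matrix();T[:3,3]=s['tool_pos']
C=np.linalg.inv(T@np.array(m['mount']))
def pw(P):
    c=np.c_[W(P,M),np.ones(len(P))]@C.T;return np.c_[m['fx']*c[:,0]/c[:,2]+m['cx'],m['fy']*c[:,1]/c[:,2]+m['cy']]
th=np.linspace(0,6.28,60)
L=[[(-138,-55,7.5),(29,-55,40),(29,55,40),(-138,55,7.5),(-138,-55,7.5)],[(13,74,75),tip(2.06)]]
L+=[[(-100+r*np.cos(t),yy,60+r*np.sin(t)) for t in th] for yy,r in((50,41.5),(-50,41.5),(36,44),(-36,44))]
for l in L: cv2.polylines(im,[np.int32(pw(l)+.5)],False,(0,0,255),1)
cv2.imwrite("pics/w3.png",im)
rel([(-155,0,48)])
```

```text
t 3.375 F [ 0.12 -0.04 -0.  ] mill [-172.     1.7   48.8] open 0.052390167056316155
(-155, 0, 48) [17.   1.6  0.8] [-0.   0.  -0.1]
```

View pics/w3.png

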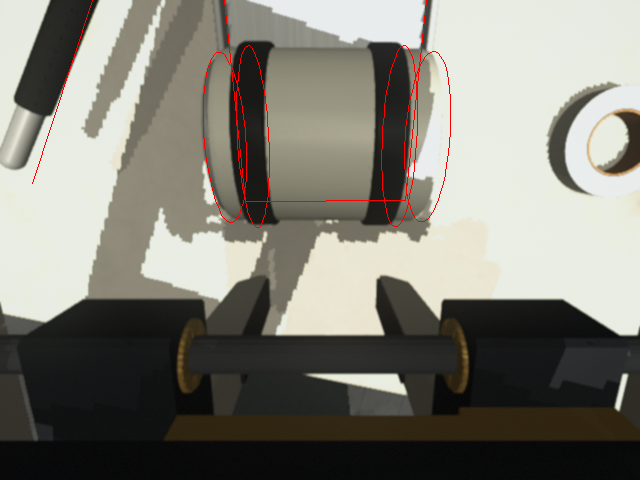

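The jar sits square to the fingers, with its rings centred at column 320 and the fingers at 323. The retaining bar is at about 2.13 rad. I'll start pushing.

Request:
{"name": "carry_out", "arguments": {"rows": [[0.006, 0, 0, 0, 0, 0], [0.012, 0, 0, 0, 0, 0], [0.016, 0, 0, 0, 0, 0], [0.02, 0, 0, 0, 0, 0], [0.024, 0, -0.001, 0, 0, 0], [0.028, 0, -0.002, 0, 0, 0], [0.032, 0, -0.003, 0, 0, 0], [0.036, 0, -0.004, 0, 0, 0], [0.04, 0, -0.005, 0, 0, 0], [0.044, 0, -0.006, 0, 0, 0]]}}

```text
t: 4.62
tool_pos: [0.464, 0.0087, 0.0561]
orientation: [3.121, 0.359, -0.0]
force: [-9.4, -0.8, 17.9]
opening: 0.0522
gripper_force: 10.0
```

```bash
cat > look.py <<'E'
from h import *
import sys
im=robot.read_camera("wrist")[:,:,::-1].copy();cv2.imwrite(sys.argv[1],im)
for d in robot.outline_of("wrist","jar")[:1]: print(d['conf'],d['pixel'],cv2.minAreaRect(np.argwhere(d['pixels'])[:,::-1].astype(np.float32)),cv2.boundingRect(np.uint8(d['pixels'])))
rel([(-10,0,65)])
E
python3 look.py pics/w4.png
```

```text
0.78 [324.9, 208.4] ((322.5, 209.5), (161.0, 215.0), 90.0) (215, 129, 216, 162)
t 4.725 F [-6.96 -0.06 14.94] mill [-126.8    1.8   56.5] open 0.05222485500582073
(-10, 0, 65) [116.8   1.7  -8.4] [ 0.  -0.1 -0.1]
```

View pics/w4.png

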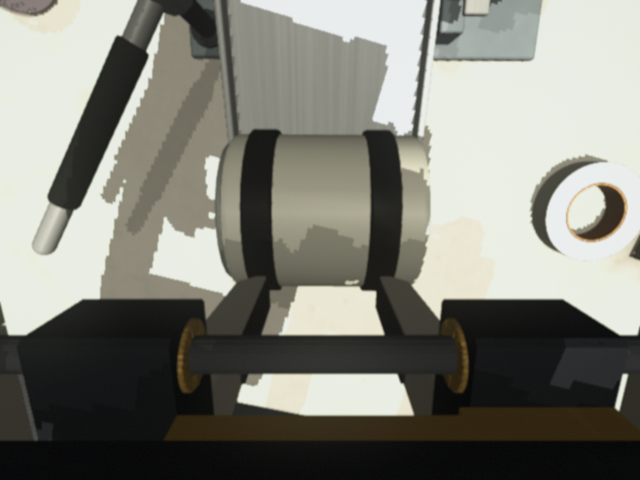

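```bash
cat > jx.py <<'E'
from h import *
def cz(x): return np.interp(x,[-100,-70,0,30,45,60,73],[60,65.5,79,84,85,82,78])
def jarx(rows,yy=36):
    s=robot.read_state();m=robot.camera_model("wrist")
    T=np.eye(4);T[:3,:3]=Ro.from_rotvec(s['orientation']).as_matrix();T[:3,3]=s['tool_pos']
    C=np.linalg.inv(T@np.array(m['mount']))
    th=np.linspace(0,6.28,200);best=[]
    for x in np.arange(-110,90,.5):
        P=[(x+44*np.cos(t),yy,cz(x)+44*np.sin(t)) for t in th]
        c=np.c_[W(P,M),np.ones(200)]@C.T;r=m['fy']*c[:,1]/c[:,2]+m['cy']
        best.append((abs(r.min()-rows[0])+abs(r.max()-rows[1]),x,r.min(),r.max()))
    return min(best)
E
python3 - <<'E'
from jx import *
print(jarx((129,288)))
s=robot.read_state();print({k:np.round(s[k],2) for k in('t','tool_pos','orientation','force','wrist_torque','opening','gripper_force','joint_torque')})
E
```

```text
(np.float64(2.2873970235660863), np.float64(-92.0), np.float64(128.46294733265768), np.float64(289.75034435622376))
{'t': np.float64(4.72), 'tool_pos': array([0.46, 0.01, 0.06]), 'orientation': array([3.12, 0.36, 0.  ]), 'force': array([-6.96, -0.06, 14.94]), 'wrist_torque': array([-0.02,  1.3 , -0.04]), 'opening': np.float64(0.05), 'gripper_force': np.float64(8.14), 'joint_torque': array([-2.000e-02, -3.294e+01, -4.276e+01,  2.600e-01, -2.670e+00,
        1.000e-02])}
```

Run:
```python
from jx import *
import jx
class F: 
    read_state=lambda s:dict(orientation=[-3.121,-.356,.003],tool_pos=[.4198,-.0018,.0477]); camera_model=lambda s,n:robot.camera_model(n)
r=robot; jx.robot=F(); print(jarx((42,224))); jx.robot=r
# fingertip projected: tool-frame points
m=robot.camera_model("wrist");C=np.linalg.inv(np.array(m['mount']))
for p in [(7.5,26,0),(7.5,44,0),(0,26,0),(-7.5,26,0),(12,26,0),(7.5,26,-19)]:
    c=C@np.r_[np.array(p)/1000,1];print(p,m['fx']*c[0]/c[2]+m['cx'],m['fy']*c[1]/c[2]+m['cy'])
robot.read_camera("scene");robot.read_camera("top")
for cam,(x,y,w,h) in {"scene":(330,180,150,110)}.items():
    im=robot.read_camera(cam)[:,:,::-1];cv2.imwrite("pics/s2.png",cv2.resize(im[y:y+h,x:x+w],None,fx=5,fy=5,interpolation=2))
```

```text
(np.float64(1.3357904778349052), np.float64(-99.5), np.float64(41.4032397349996), np.float64(224.7390302128345))
(7.5, 26, 0) 366.8012943351272 254.56016337015478
(7.5, 44, 0) 397.15983131818234 254.5146540188074
(0, 26, 0) 366.43581972631193 266.5875809180707
(-7.5, 26, 0) 366.0765983289796 278.4092112958076
(12, 26, 0) 367.02364892335464 247.24268792370287
(7.5, 26, -19) 370.9782108359178 264.56978122507223
```

View pics/s2.png

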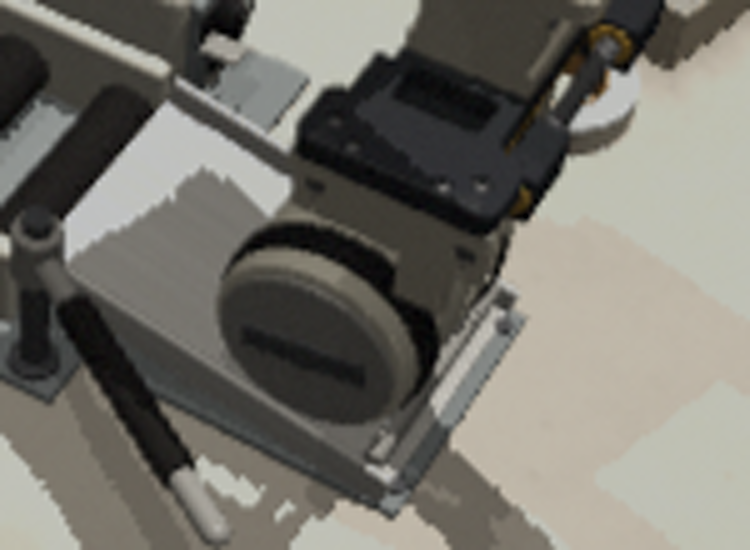

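The scene crop shows the wide finger bases leaning on the jar's upper back, which explains the upward force. I'll back off slowly and tilt the tool about 25° so that the fingertips lead.

Request:
{"name": "carry_out", "arguments": {"rows": [[-0.002, 0, 0, 0, 0, 0], [-0.005, 0, 0, 0, 0, 0], [-0.008, 0, 0, 0, 0, 0], [-0.012, 0, 0, 0, 0, 0], [-0.016, 0, 0, 0, 0, 0], [-0.026, 0, 0, 0, 0, 0], [-0.04, 0, 0, 0, 0, 0], [-0.04, 0, 0, 0, 8, 0], [-0.04, 0, 0, 0, 16, 0], [-0.04, 0, 0, 0, 25, 0], [-0.04, 0, 0, 0, 25, 0], [-0.04, 0, 0, 0, 25, 0]]}}

```text
t: 6.38
tool_pos: [0.4294, -0.0017, 0.0882]
orientation: [-3.007, -0.345, -0.635]
force: [-0.0, -0.6, 0.5]
opening: 0.052
gripper_force: 0.0
```

Run:
```python
from h import *
s=robot.read_state();print(np.round(s['q'],2),Ro.from_rotvec(s['orientation']).as_matrix()[:,2]);rel([(-165,0,40),(-150,0,40),(-143,0,38)])
x,y,w,h=330,180,150,110
im=robot.read_camera("scene")[:,:,::-1];cv2.imwrite("pics/s3.png",cv2.resize(im[y:y+h,x:x+w],None,fx=5,fy=5,interpolation=2))
```

```text
[-0.34 -0.89  2.5   0.24  1.19  0.95] [ 0.39351159  0.09338904 -0.91456389]
t 6.375 F [-0.03 -0.59  0.47] mill [-163.5   -0.4   88.2] open 0.05195860331131478
(-165, 0, 40) [-20.9  -0.3  43.5] [ -0.1 -23.9  -0.1]
(-150, 0, 40) [-7.2 -0.3 49.6] [ -0.1 -23.9  -0.1]
(-143, 0, 38) [-1.6 -0.3 54.2] [ -0.1 -23.9  -0.1]
```

View pics/s3.png

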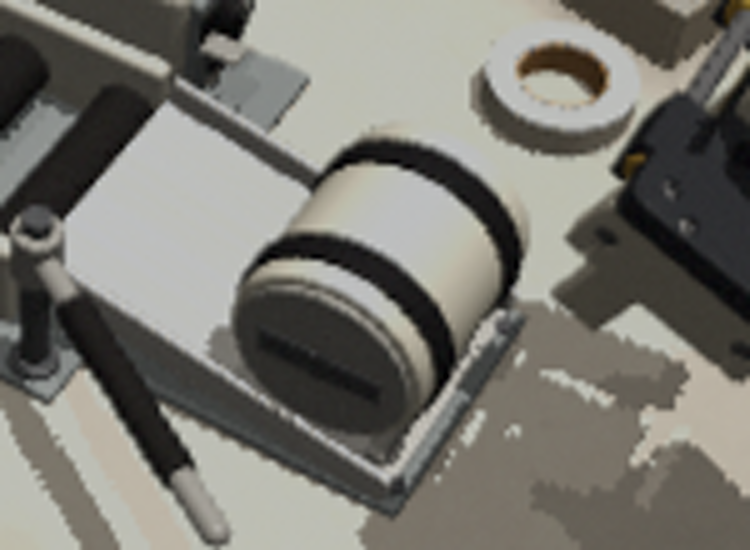

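Run:
```python
from h import *
s=robot.read_state();R=Ro.from_rotvec(s['orientation']);p=s['tool_pos']
for q in [(0,0,0),(7.5,-26,0),(-7.5,-26,0),(7.5,-43,0),(-7.5,-43,0),(7.5,-43,-44),(7.5,-26,-44),(-7.5,-43,-44),(0,-26,-84)]:
    u=proj("scene",R.apply(np.array(q)/1000)+p)[0];print(q,np.round((u-[330,180])*5))
```

```text
(0, 0, 0) [548. 294.]
(7.5, -26, 0) [502. 327.]
(-7.5, -26, 0) [534. 353.]
(7.5, -43, 0) [482. 358.]
(-7.5, -43, 0) [514. 384.]
(7.5, -43, -44) [549. 308.]
(7.5, -26, -44) [569. 276.]
(-7.5, -43, -44) [582. 336.]
(0, -26, -84) [652. 241.]
```

Both cameras place the visible fingertips about 40 mm short of the reported TCP, with a wide finger base above them. I'll use a smaller tilt and go lower, so that the real tips push at mid-height of the jar.

Request:
{"name": "carry_out", "arguments": {"rows": [[0, 0, 0, 0, -8, 0], [0, 0, 0, 0, -14, 0], [0, 0, 0, 0, -14, 0], [0, 0, 0, 0, -14, 0]]}}

```text
t: 6.92
tool_pos: [0.4292, -0.0007, 0.0879]
orientation: [-3.087, -0.358, -0.267]
force: [0.5, -0.3, -0.8]
opening: 0.0521
gripper_force: 0.0
```

```bash
cat >> h.py <<'E'
def plan(E,tilt,off=40):
    """rows to put effective tip at mill points E with tool tilt (deg), relative to the present pose"""
    s=robot.read_state();R=Ro.from_rotvec(s['orientation']);p=np.array(s['tool_pos']);e=mill(p-off/1000*R.apply([0,0,1]))
    y=M[2];T=Ro.from_matrix(np.c_[[np.cos(y),np.sin(y),0],[np.sin(y),-np.cos(y),0],[0,0,-1]])
    print('t',s['t'],'F',np.round(s['force'],1),'q',np.round(s['q'],2),'TCP',np.round(mill(p),1),'E',np.round(e,1),'tilt',np.round((T.inv()*R).as_rotvec(True),1))
    for pt,a in zip(E,tilt):
        Rt=T*Ro.from_euler('y',a,degrees=True);tp=W(pt,M)[0]+off/1000*Rt.apply([0,0,1])
        print(pt,a,np.round(R.inv().apply(tp-p),4).tolist(),np.round((R.inv()*Rt).as_rotvec(True),1).tolist())
E
python3 -c "
from h import *
plan([(-185,0,90),(-175,0,56),(-165,0,56),(-155,0,56)],[10]*4)"
```

```text
t 6.925 F [ 0.5 -0.3 -0.8] q [-0.19 -0.52  2.23  0.08  1.27  1.13] TCP [-163.5    0.7   87.9] E [-170.3    0.6  127.4] tilt [ 0.2  9.9 -0.1]
(-185, 0, 90) 10 [-0.0208, 0.0008, 0.0343] [-0.2, 0.1, 0.0]
(-175, 0, 56) 10 [-0.0168, 0.0009, 0.0695] [-0.2, 0.1, 0.0]
(-165, 0, 56) 10 [-0.0069, 0.0009, 0.0712] [-0.2, 0.1, 0.0]
(-155, 0, 56) 10 [0.0029, 0.0009, 0.0729] [-0.2, 0.1, 0.0]
```

Request:
{"name": "carry_out", "arguments": {"rows": [[-0.021, -0.001, 0.0, 0, 0, 0], [-0.021, -0.001, 0.035, 0, 0, 0], [-0.018, -0.001, 0.06, 0, 0, 0], [-0.016, -0.001, 0.07, 0, 0, 0], [-0.016, -0.001, 0.07, 0, 0, 0]]}}

```text
t: 7.55
tool_pos: [0.4255, -0.0011, 0.017]
orientation: [-3.088, -0.356, -0.268]
force: [0.6, -0.4, -0.1]
opening: 0.0523
gripper_force: 0.0
```

Run:
```python
from h import *
plan([(-160,2,56),(-150,2,57),(-140,2,59),(-130,2,61)],[10,10,12,14])
x,y,w,h=330,180,150,110
im=robot.read_camera("scene")[:,:,::-1];cv2.imwrite("pics/s4.png",cv2.resize(im[y:y+h,x:x+w],None,fx=5,fy=5,interpolation=2))
```

```text
t 7.55 F [ 0.6 -0.4 -0.1] q [-0.2  -0.44  2.31  0.08  1.11  1.12] TCP [-167.1    1.2   17. ] E [-174.     1.1   56.4] tilt [0.1 9.9 0. ]
(-160, 2, 56) 10 [0.0138, -0.0008, 0.0029] [-0.1, 0.1, -0.0]
(-150, 2, 57) 10 [0.0238, -0.0008, 0.0036] [-0.1, 0.1, -0.0]
(-140, 2, 59) 12 [0.0354, -0.0008, 0.0033] [-0.1, 2.1, -0.0]
(-130, 2, 61) 14 [0.047, -0.0008, 0.003] [-0.1, 4.1, -0.0]
```

View pics/s4.png

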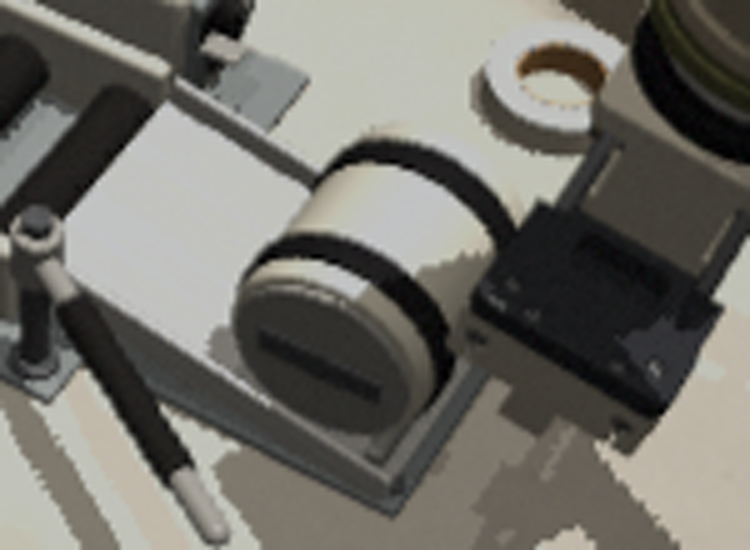

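Run:
```python
from h import *
x=np.arange(-165,-105,5)
plan([(a,1.5,59+max(0,(a+152)*.194)) for a in x],np.clip(11+(x+165)*.2,10,22))
```

```text
t 7.6 F [ 0.9 -0.4 -0.1] q [-0.2  -0.44  2.31  0.08  1.11  1.12] TCP [-166.6    1.    17.7] E [-173.5    0.9   57.1] tilt [ 0.1 10.   0. ]
(np.int64(-165), 1.5, 59) 11.0 [0.0094, -0.0005, -0.0004] [-0.1, 1.0, -0.0]
(np.int64(-160), 1.5, 59) 12.0 [0.0151, -0.0005, 0.0005] [-0.1, 2.0, -0.0]
(np.int64(-155), 1.5, 59) 13.0 [0.0207, -0.0005, 0.0013] [-0.1, 3.0, -0.0]
(np.int64(-150), 1.5, np.float64(59.388)) 14.0 [0.0264, -0.0005, 0.0018] [-0.1, 4.0, -0.0]
(np.int64(-145), 1.5, np.float64(60.358)) 15.0 [0.0322, -0.0005, 0.0016] [-0.1, 5.0, -0.0]
(np.int64(-140), 1.5, np.float64(61.328)) 16.0 [0.038, -0.0005, 0.0015] [-0.1, 6.0, -0.0]
(np.int64(-135), 1.5, np.float64(62.298)) 17.0 [0.0437, -0.0006, 0.0013] [-0.1, 7.0, -0.0]
(np.int64(-130), 1.5, np.float64(63.268)) 18.0 [0.0495, -0.0006, 0.0011] [-0.1, 8.0, -0.0]
(np.int64(-125), 1.5, np.float64(64.238)) 19.0 [0.0553, -0.0006, 0.0009] [-0.1, 9.0, -0.0]
(np.int64(-120), 1.5, np.float64(65.208)) 20.0 [0.0611, -0.0006, 0.0007] [-0.1, 10.0, -0.0]
(np.int64(-115), 1.5, np.float64(66.178)) 21.0 [0.0669, -0.0006, 0.0005] [-0.1, 11.0, -0.0]
(np.int64(-110), 1.5, np.float64(67.148)) 22.0 [0.0726, -0.0006, 0.0003] [-0.1, 12.0, -0.0]
```

Request:
{"name": "carry_out", "arguments": {"rows": [[0.009, 0, 0, 0, 1, 0], [0.015, 0, 0, 0, 2, 0], [0.02, 0, 0.001, 0, 3, 0], [0.023, 0, 0.002, 0, 3.5, 0], [0.026, 0, 0.002, 0, 4, 0], [0.029, 0, 0.002, 0, 4.5, 0], [0.032, 0, 0.0015, 0, 5, 0], [0.035, 0, 0.0015, 0, 5.5, 0], [0.038, 0, 0.0015, 0, 6, 0]]}}

```text
t: 8.72
tool_pos: [0.4627, 0.0076, 0.022]
orientation: [-3.058, -0.353, -0.428]
force: [-3.4, -0.4, 2.7]
opening: 0.0521
gripper_force: 2.1
```

```bash
cat > st.py <<'E'
from jx import *
import sys
x0=float(sys.argv[1]);tl=eval(sys.argv[2])
x=np.arange(x0,x0+60,5)
im=robot.read_camera("wrist");g=im.mean(2)
cv2.imwrite("pics/auto_%.2f.png"%robot.read_state()['t'],im[:,:,::-1])
for d in robot.outline_of("wrist","jar")[:1]:
    b=cv2.boundingRect(np.uint8(d['pixels']));mm=d['pixels'];col=[np.argwhere(mm[:,c])[[0,-1],0].tolist() for c in range(b[0]+15,b[0]+b[2]-5,max(1,(b[2]-20)//4))]
    print(round(d['conf'],2),b,col,'jarx top',jarx_top(b[1]))
plan([(a,1.5,float(sys.argv[3])+(a-x0)*.194) for a in x],[tl(a) for a in x])
E
cat >> jx.py <<'E'
def jarx_top(row,yy=29):
    s=robot.read_state();m=robot.camera_model("wrist")
    T=np.eye(4);T[:3,:3]=Ro.from_rotvec(s['orientation']).as_matrix();T[:3,3]=s['tool_pos']
    C=np.linalg.inv(T@np.array(m['mount']));th=np.linspace(0,6.28,200);o=[]
    for x in np.arange(-110,90,.5):
        c=np.c_[W([(x+44*np.cos(t),yy,cz(x)+44*np.sin(t)) for t in th],M),np.ones(200)]@C.T
        o.append((abs((m['fy']*c[:,1]/c[:,2]+m['cy']).min()-row),x))
    return min(o)[1]
E
python3 st.py -140 "lambda a:16+(a+140)*.15" 61.5
```

```text
0.8 (193, 87, 255, 189) [[106, 251], [88, 274], [94, 269], [88, 274], [109, 232]] jarx top -86.5
t 8.825 F [-2.1  0.1  1.2] q [-0.2  -0.45  2.33  0.14  1.01  1.08] TCP [-128.7    1.2   22.1] E [-139.7    1.1   60.6] tilt [ 0.1 16.   0. ]
(np.float64(-140.0), 1.5, np.float64(61.5)) 16.0 [0.0, -0.0004, -0.001] [-0.1, 0.0, -0.0]
(np.float64(-135.0), 1.5, np.float64(62.47)) 16.75 [0.0056, -0.0004, -0.0005] [-0.1, 0.8, -0.0]
(np.float64(-130.0), 1.5, np.float64(63.44)) 17.5 [0.0112, -0.0004, -0.0001] [-0.1, 1.5, -0.0]
(np.float64(-125.0), 1.5, np.float64(64.41)) 18.25 [0.0168, -0.0004, 0.0003] [-0.1, 2.3, -0.0]
(np.float64(-120.0), 1.5, np.float64(65.38)) 19.0 [0.0224, -0.0004, 0.0007] [-0.1, 3.0, -0.0]
(np.float64(-115.0), 1.5, np.float64(66.35)) 19.75 [0.028, -0.0004, 0.0012] [-0.1, 3.8, -0.0]
(np.float64(-110.0), 1.5, np.float64(67.32)) 20.5 [0.0336, -0.0004, 0.0016] [-0.1, 4.5, -0.0]
(np.float64(-105.0), 1.5, np.float64(68.29)) 21.25 [0.0392, -0.0004, 0.002] [-0.1, 5.3, -0.0]
(np.float64(-100.0), 1.5, np.float64(69.26)) 22.0 [0.0448, -0.0004, 0.0023] [-0.1, 6.0, -0.0]
(np.float64(-95.0), 1.5, np.float64(70.23)) 22.75 [0.0504, -0.0004, 0.0027] [-0.1, 6.8, -0.0]
(np.float64(-90.0), 1.5, np.float64(71.2)) 23.5 [0.056, -0.0004, 0.0031] [-0.1, 7.5, -0.1]
(np.float64(-85.0), 1.5, np.float64(72.17)) 24.25 [0.0616, -0.0004, 0.0035] [-0.1, 8.3, -0.1]
```

Now the force is gentle, (-2, 0, 1) N, and the jar is square at x≈-86. I'll continue up the ramp.

Request:
{"name": "carry_out", "arguments": {"rows": [[0.0045, 0, -0.0005, 0, 0.6, 0], [0.009, 0, -0.0003, 0, 1.2, 0], [0.0135, 0, 0, 0, 1.8, 0], [0.018, 0, 0.0004, 0, 2.4, 0], [0.0225, 0, 0.0007, 0, 3, 0], [0.027, 0, 0.001, 0, 3.6, 0], [0.0315, 0, 0.0014, 0, 4.2, 0], [0.036, 0, 0.0018, 0, 4.8, 0], [0.0405, 0, 0.002, 0, 5.4, 0], [0.045, 0, 0.0023, 0, 6, 0]]}}

```text
t: 10.07
tool_pos: [0.5056, 0.0176, 0.0322]
orientation: [-3.02, -0.348, -0.585]
force: [-4.3, -1.1, 2.6]
opening: 0.0524
gripper_force: 2.4
```

```bash
python3 st.py -100 "lambda a:22+(a+100)*.05" 69.3
```

```text
0.83 (199, 95, 245, 182) [[111, 256], [96, 275], [102, 271], [96, 275], [124, 224]] jarx top -46.5
t 10.175 F [-0.6 -0.1 -0.6] q [-0.2  -0.43  2.33  0.2   0.9   1.05] TCP [-84.7   1.1  32.3] E [-99.7   1.   69.4] tilt [ 0.1 22.   0. ]
(np.float64(-100.0), 1.5, np.float64(69.3)) 22.0 [-0.0003, -0.0004, -0.0001] [-0.1, 0.0, -0.1]
(np.float64(-95.0), 1.5, np.float64(70.27)) 22.25 [0.0049, -0.0004, 0.0009] [-0.1, 0.3, -0.1]
(np.float64(-90.0), 1.5, np.float64(71.24)) 22.5 [0.01, -0.0004, 0.0019] [-0.1, 0.5, -0.1]
(np.float64(-85.0), 1.5, np.float64(72.21)) 22.75 [0.0152, -0.0004, 0.0029] [-0.1, 0.8, -0.1]
(np.float64(-80.0), 1.5, np.float64(73.17999999999999)) 23.0 [0.0204, -0.0004, 0.0038] [-0.1, 1.0, -0.1]
(np.float64(-75.0), 1.5, np.float64(74.14999999999999)) 23.25 [0.0255, -0.0004, 0.0048] [-0.1, 1.3, -0.1]
(np.float64(-70.0), 1.5, np.float64(75.12)) 23.5 [0.0307, -0.0004, 0.0058] [-0.1, 1.5, -0.1]
(np.float64(-65.0), 1.5, np.float64(76.09)) 23.75 [0.0359, -0.0004, 0.0067] [-0.1, 1.8, -0.1]
(np.float64(-60.0), 1.5, np.float64(77.06)) 24.0 [0.0411, -0.0004, 0.0077] [-0.1, 2.0, -0.1]
(np.float64(-55.0), 1.5, np.float64(78.03)) 24.25 [0.0462, -0.0004, 0.0087] [-0.1, 2.3, -0.1]
(np.float64(-50.0), 1.5, np.float64(79.0)) 24.5 [0.0514, -0.0004, 0.0096] [-0.1, 2.5, -0.1]
(np.float64(-45.0), 1.5, np.float64(79.97)) 24.75 [0.0566, -0.0004, 0.0106] [-0.1, 2.8, -0.1]
```

Request:
{"name": "carry_out", "arguments": {"rows": [[0.0045, 0, 0.001, 0, 0, 0], [0.009, 0, 0.002, 0, 0, 0], [0.0135, 0, 0.0027, 0, 0, 0], [0.018, 0, 0.0035, 0, 0, 0], [0.0225, 0, 0.0045, 0, 0, 0], [0.027, 0, 0.0055, 0, 0, 0], [0.0315, 0, 0.0062, 0, 0, 0], [0.036, 0, 0.007, 0, 0, 0], [0.0405, 0, 0.008, 0, 0, 0], [0.045, 0, 0.009, 0, 0, 0], [0.0495, 0, 0.0097, 0, 0, 0], [0.054, 0, 0.0105, 0, 0, 0]]}}

```text
t: 11.68
tool_pos: [0.5582, 0.0299, 0.0426]
orientation: [-3.02, -0.348, -0.584]
force: [-4.4, -0.9, 3.0]
opening: 0.0521
gripper_force: 2.4
```

```bash
python3 st.py -46 "lambda a:22" 79.5
```

```text
0.87 (199, 95, 245, 181) [[111, 254], [97, 275], [100, 270], [95, 275], [126, 230]] jarx top 8.0
t 11.775 F [-0.9 -0.8 -0.6] q [-0.14 -0.26  2.18  0.18  0.87  1.11] TCP [-30.4   1.   42.9] E [-45.3   0.9  80. ] tilt [ 0.1 22.   0. ]
(np.float64(-46.0), 1.5, np.float64(79.5)) 22 [-0.0008, -0.0005, 0.0002] [-0.1, 0.0, -0.0]
(np.float64(-41.0), 1.5, np.float64(80.47)) 22 [0.0042, -0.0005, 0.0012] [-0.1, 0.0, -0.0]
(np.float64(-36.0), 1.5, np.float64(81.44)) 22 [0.0092, -0.0005, 0.0022] [-0.1, 0.0, -0.0]
(np.float64(-31.0), 1.5, np.float64(82.41)) 22 [0.0142, -0.0005, 0.0031] [-0.1, 0.0, -0.0]
(np.float64(-26.0), 1.5, np.float64(83.38)) 22 [0.0192, -0.0005, 0.0041] [-0.1, 0.0, -0.0]
(np.float64(-21.0), 1.5, np.float64(84.35)) 22 [0.0242, -0.0005, 0.0051] [-0.1, 0.0, -0.0]
(np.float64(-16.0), 1.5, np.float64(85.32)) 22 [0.0292, -0.0005, 0.006] [-0.1, 0.0, -0.0]
(np.float64(-11.0), 1.5, np.float64(86.29)) 22 [0.0342, -0.0005, 0.007] [-0.1, 0.0, -0.0]
(np.float64(-6.0), 1.5, np.float64(87.26)) 22 [0.0392, -0.0005, 0.008] [-0.1, 0.0, -0.0]
(np.float64(-1.0), 1.5, np.float64(88.23)) 22 [0.0442, -0.0005, 0.009] [-0.1, 0.0, -0.0]
(np.float64(4.0), 1.5, np.float64(89.2)) 22 [0.0492, -0.0005, 0.0099] [-0.1, 0.0, -0.0]
(np.float64(9.0), 1.5, np.float64(90.17)) 22 [0.0542, -0.0005, 0.0109] [-0.1, 0.0, -0.0]
```

Request:
{"name": "carry_out", "arguments": {"rows": [[0.004, 0, 0.0008, 0, 0, 0], [0.008, 0, 0.0016, 0, 0, 0], [0.012, 0, 0.0025, 0, 0, 0], [0.016, 0, 0.0035, 0, 0, 0], [0.02, 0, 0.0045, 0, 0, 0], [0.0238, 0, 0.0053, 0, 0, 0], [0.0272, 0, 0.0065, 0, 0, 0], [0.0305, 0, 0.0077, 0, 0, 0], [0.034, 0, 0.009, 0, 0, 0], [0.0375, 0, 0.0103, 0, 0, 0], [0.041, 0, 0.0115, 0, 0, 0], [0.0435, 0, 0.0125, 0, 0, 0]]}}

```text
t: 13.28
tool_pos: [0.6021, 0.0402, 0.0472]
orientation: [-3.02, -0.348, -0.585]
force: [-0.0, -0.8, -0.3]
opening: 0.0523
gripper_force: 0.0
```

```bash
python3 st.py 0 "lambda a:22" 86
```

```text
0.63 (207, 61, 231, 176) [[75, 217], [62, 236], [68, 231], [63, 235], [79, 192]] jarx top 73.5
t 13.375 F [-0.2  0.1  0.7] q [-0.1  -0.13  2.06  0.16  0.86  1.15] TCP [14.2  1.1 47.2] E [-0.8  1.  84.3] tilt [ 0.1 21.9  0. ]
(np.float64(0.0), 1.5, np.float64(86.0)) 22 [0.0014, -0.0004, -0.0012] [-0.1, 0.1, -0.0]
(np.float64(5.0), 1.5, np.float64(86.97)) 22 [0.0064, -0.0004, -0.0003] [-0.1, 0.1, -0.0]
(np.float64(10.0), 1.5, np.float64(87.94)) 22 [0.0114, -0.0004, 0.0007] [-0.1, 0.1, -0.0]
(np.float64(15.0), 1.5, np.float64(88.91)) 22 [0.0164, -0.0004, 0.0017] [-0.1, 0.1, -0.0]
(np.float64(20.0), 1.5, np.float64(89.88)) 22 [0.0214, -0.0004, 0.0026] [-0.1, 0.1, -0.0]
(np.float64(25.0), 1.5, np.float64(90.85)) 22 [0.0264, -0.0004, 0.0036] [-0.1, 0.1, -0.0]
(np.float64(30.0), 1.5, np.float64(91.82)) 22 [0.0314, -0.0004, 0.0046] [-0.1, 0.1, -0.0]
(np.float64(35.0), 1.5, np.float64(92.79)) 22 [0.0364, -0.0004, 0.0055] [-0.1, 0.1, -0.0]
(np.float64(40.0), 1.5, np.float64(93.76)) 22 [0.0414, -0.0004, 0.0065] [-0.1, 0.1, -0.0]
(np.float64(45.0), 1.5, np.float64(94.73)) 22 [0.0464, -0.0004, 0.0075] [-0.1, 0.1, -0.0]
(np.float64(50.0), 1.5, np.float64(95.7)) 22 [0.0514, -0.0004, 0.0084] [-0.1, 0.1, -0.0]
(np.float64(55.0), 1.5, np.float64(96.67)) 22 [0.0564, -0.0004, 0.0094] [-0.1, 0.1, -0.0]
```

The jar is seated at x≈73.5 and centred. I'll retreat, lift, square the tool and close the fingers ready for the retaining bar.

Request:
{"name": "carry_out", "arguments": {"rows": [[-0.02, 0, -0.008, 0, 0, 0], [-0.045, 0, -0.018, 0, 0, 0], [-0.065, 0, -0.026, 0, 0, 0], [-0.055, 0, -0.055, 0, 0, 0], [-0.04, 0, -0.095, 0, -5, 0], [-0.035, 0, -0.12, 0, -12, 0], [-0.035, 0, -0.12, 0, -18, 0], [-0.035, 0, -0.12, 0, -22, 0], [-0.035, 0, -0.12, 0, -22, 0]], "jaw": 255, "force": 10}}

```text
t: 14.5
tool_pos: [0.5271, 0.0226, 0.1449]
orientation: [-3.119, -0.361, 0.004]
force: [-0.7, -0.5, -1.0]
opening: 0.0006
gripper_force: 0.0
```

Run:
```python
from jx import *
plan([(-80,200,180)],[0],0)
s=robot.read_state();print('open',s['opening'])
im=robot.read_camera("wrist");cv2.imwrite("pics/w5.png",im[:,:,::-1])
for d in robot.outline_of("wrist","jar")[:1]: print('jar',d['conf'],cv2.boundingRect(np.uint8(d['pixels'])),jarx_top(cv2.boundingRect(np.uint8(d['pixels']))[1]))
robot.read_camera("top");mt=robot.camera_model("top")
for n in("beaker_small","beaker_wine","marker","funnel","indicator_bottle","gate_bar"):
    for d in robot.outline_of("top",n)[:2]:
        ray=np.array(mt['R']).T@np.array([(d['pixel'][0]-mt['cx'])/mt['fx'],(d['pixel'][1]-mt['cy'])/mt['fy'],1]);o=-np.array(mt['R']).T@mt['t']
        z=.04; P=o+ray*(z-o[2])/ray[2]; b=cv2.boundingRect(np.uint8(d['pixels']));print(n,round(d['conf'],2),b,np.round(mill(P)))
m=robot.camera_model("wrist");C=np.linalg.inv(np.array(m['mount']))
for p in [(7.5,17,0),(7.5,-17,0),(7.5,17,-40),(7.5,17,-19)]:
    c=C@np.r_[np.array(p)/1000,1];print(p,m['fx']*c[0]/c[2]+m['cx'],m['fy']*c[1]/c[2]+m['cy'])
```

```text
t 14.5 F [-0.7 -0.5 -1. ] q [-0.06 -0.04  1.73  0.    1.46  1.28] TCP [-62.8   1.1 144.9] E [-62.8   1.1 144.9] tilt [ 0.1 -0.1 -0. ]
(-80, 200, 180) 0 [-0.0172, -0.199, -0.0346] [-0.1, 0.1, 0.0]
open 0.0006400772585585852
jar 0.97 (236, 0, 172, 115) 51.5
beaker_small 0.61 (260, 229, 24, 23) [ 50. 190.  40.]
beaker_wine 0.88 (258, 187, 32, 36) [127. 174.  40.]
beaker_wine 0.67 (244, 277, 9, 57) [-82. 280.  40.]
funnel 0.61 (209, 255, 28, 28) [ 11. 317.  40.]
indicator_bottle 0.67 (220, 204, 20, 21) [128. 276.  40.]
gate_bar 0.73 (302, 237, 27, 67) [-46. 110.  40.]
(7.5, 17, 0) 351.62667116941475 254.58197431960082
(7.5, -17, 0) 294.2797959060848 254.66779551573063
(7.5, 17, -40) 358.0979834741369 278.0930897444422
(7.5, 17, -19) 354.3823430223736 264.5936869301366
```

View pics/w5.png

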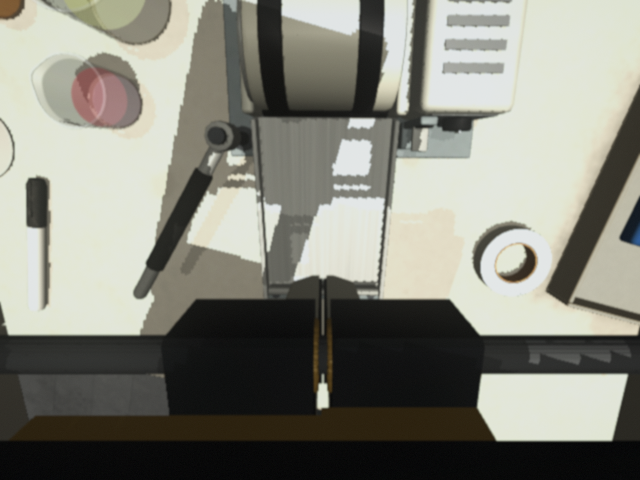

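The shut fingers also end about 40 mm short of the TCP (tips at row 277). The bar shows with its tip at (142,294) and pivot at (219,135), and the jar is in the rollers. Next I'll work out the arc that swings the bar shut.

```bash
cat >> h.py <<'E'
def wray(u,v,z):
    s=robot.read_state();m=robot.camera_model("wrist");R=Ro.from_rotvec(s['orientation']).as_matrix();mt=np.array(m['mount'])
    o=R@mt[:3,3]+s['tool_pos'];d=R@mt[:3,:3]@[(u-m['cx'])/m['fx'],(v-m['cy'])/m['fy'],1]
    return mill(o+d*(z-o[2])/d[2])
def Eg(g,r=105,extra=0,z=60):
    n=np.array([np.cos(g),-np.sin(g)]);h=7.5+7.5*abs(n[0])+17.5*abs(n[1])+extra
    q=np.array([13,74])+r*np.array([-np.sin(g),-np.cos(g)])-n*h;return (round(q[0],1),round(q[1],1),z)
E
python3 - <<'E'
from h import *
a=wray(142,291,.075);b=wray(219,135,.095);print('tip',a,'pivot',b,'g',np.arctan2(-(a-b)[0],-(a-b)[1]))
plan([Eg(2.13,extra=25,z=150),Eg(2.13,extra=25,z=60)],[15,15])
E
```

```text
tip [-108.05857353  148.91866423   75.        ] pivot [13.75003102 71.40420385 95.        ] g 2.1375249240334395
t 14.95 F [-0.1  0.5  0.1] q [-0.06 -0.05  1.73  0.    1.46  1.28] TCP [-63.6   0.8 145.7] E [-63.6   0.7 185.7] tilt [ 0.1 -0.   0. ]
(np.float64(-48.8), np.float64(173.2), 150) 15 [0.0251, -0.1724, 0.0346] [-0.1, 15.0, -0.0]
(np.float64(-48.8), np.float64(173.2), 60) 15 [0.0252, -0.1722, 0.1246] [-0.1, 15.0, -0.0]
```

Request:
{"name": "carry_out", "arguments": {"rows": [[0.004, -0.03, 0.006, 0, 3, 0], [0.008, -0.065, 0.012, 0, 6, 0], [0.013, -0.1, 0.02, 0, 9, 0], [0.019, -0.135, 0.028, 0, 12, 0], [0.025, -0.165, 0.034, 0, 15, 0], [0.025, -0.173, 0.04, 0, 15, 0], [0.025, -0.173, 0.07, 0, 15, 0], [0.025, -0.173, 0.1, 0, 15, 0], [0.025, -0.173, 0.125, 0, 15, 0], [0.025, -0.173, 0.125, 0, 15, 0]]}}

```text
t: 16.2
tool_pos: [0.5094, 0.1953, 0.0183]
orientation: [-3.066, -0.353, -0.393]
force: [-0.1, -0.2, 0.7]
opening: 0.0005
gripper_force: 0.0
```

Run:
```python
from h import *
G=[2.13,2.0,1.85,1.7,1.55,1.4,1.25,1.1,.95,.8,.65]
plan([Eg(2.13,extra=8)]+[Eg(g) for g in G],[15]*12)
```

```text
t 16.2 F [-0.1 -0.2  0.7] q [ 0.28 -0.14  2.09 -0.01  0.94  1.63] TCP [-40.7 173.3  18.3] E [-50.8 173.2  57. ] tilt [ 0.1 14.6  0.1]
(np.float64(-57.8), np.float64(158.8), 60) 15 [-0.0057, 0.0145, -0.0047] [-0.1, 0.4, -0.1]
(np.float64(-62.0), np.float64(152.0), 60) 15 [-0.0098, 0.0213, -0.0058] [-0.1, 0.4, -0.1]
(np.float64(-71.4), np.float64(141.8), 60) 15 [-0.0189, 0.0315, -0.0081] [-0.1, 0.4, -0.1]
(np.float64(-80.7), np.float64(128.3), 60) 15 [-0.0279, 0.045, -0.0105] [-0.1, 0.4, -0.1]
(np.float64(-87.8), np.float64(113.1), 60) 15 [-0.0347, 0.0602, -0.0123] [-0.1, 0.4, -0.1]
(np.float64(-92.5), np.float64(97.0), 60) 15 [-0.0392, 0.0763, -0.0135] [-0.1, 0.4, -0.1]
(np.float64(-94.9), np.float64(81.8), 60) 15 [-0.0415, 0.0915, -0.0141] [-0.1, 0.4, -0.1]
(np.float64(-95.0), np.float64(66.0), 60) 15 [-0.0416, 0.1073, -0.0142] [-0.1, 0.4, -0.1]
(np.float64(-92.6), np.float64(50.0), 60) 15 [-0.0393, 0.1233, -0.0136] [-0.1, 0.4, -0.1]
(np.float64(-87.6), np.float64(34.2), 60) 15 [-0.0344, 0.1391, -0.0124] [-0.1, 0.4, -0.1]
(np.float64(-79.9), np.float64(19.0), 60) 15 [-0.027, 0.1543, -0.0104] [-0.1, 0.4, -0.1]
(np.float64(-69.7), np.float64(5.0), 60) 15 [-0.0171, 0.1683, -0.0079] [-0.1, 0.4, -0.1]
```

Request:
{"name": "carry_out", "arguments": {"rows": [[-0.006, 0.0145, -0.004, 0, 0, 0], [-0.01, 0.0213, -0.005, 0, 0, 0], [-0.019, 0.0315, -0.007, 0, 0, 0], [-0.028, 0.045, -0.009, 0, 0, 0], [-0.035, 0.06, -0.011, 0, 0, 0], [-0.039, 0.076, -0.012, 0, 0, 0], [-0.0415, 0.0915, -0.013, 0, 0, 0], [-0.0415, 0.107, -0.013, 0, 0, 0], [-0.039, 0.123, -0.0125, 0, 0, 0], [-0.0345, 0.139, -0.0115, 0, 0, 0], [-0.027, 0.154, -0.0095, 0, 0, 0], [-0.017, 0.168, -0.007, 0, 0, 0]]}}

```text
t: 17.7
tool_pos: [0.5322, 0.0281, 0.023]
orientation: [-3.064, -0.353, -0.401]
force: [-0.1, 0.3, 0.9]
opening: 0.0003
gripper_force: 0.3
```

```bash
cat > gate.py <<'E'
from h import *
robot.read_camera("wrist")
for d in robot.outline_of("wrist","gate_bar")[:2]:
    ys,xs=np.nonzero(d['pixels']);k=np.argmax(np.hypot(xs,0)*0+ys);print('gate',round(d['conf'],2),cv2.boundingRect(np.uint8(d['pixels'])))
    v=np.array([wray(u,w,.075)[:2] for u,w in zip(xs[::10],ys[::10])]);r=v-[13,74];q=np.hypot(*r.T);w=(q>35)&(q<160)
    if w.any(): print('angle',np.median(np.arctan2(-r[w,0],-r[w,1])),'rmax',q.max())
E
python3 gate.py
python3 - <<'E'
from h import *
plan([Eg(g) for g in [.65,.55,.45,.35,.25,.15,.08,.03,0,-.03]],[15,16,17,18,18,18,18,18,18,18])
E
```

```text
gate 0.71 (136, 85, 279, 213)
angle 0.6440344637081089 rmax 135.52068397968648
t 17.8 F [ 0.6  0.4 -0.4] q [-0.11 -0.19  2.13  0.11  0.96  1.18] TCP [-55.9   4.6  23.3] E [-66.3   4.5  62. ] tilt [ 0.1 15.   0.1]
(np.float64(-69.7), np.float64(5.0), 60) 15 [-0.0038, -0.0004, 0.001] [-0.1, 0.0, -0.1]
(np.float64(-61.5), np.float64(-3.5), 60) 16 [0.0048, 0.0081, 0.0031] [-0.1, 1.0, -0.1]
(np.float64(-52.4), np.float64(-11.0), 60) 17 [0.0143, 0.0156, 0.0055] [-0.1, 2.0, -0.1]
(np.float64(-42.3), np.float64(-17.6), 60) 18 [0.0248, 0.0221, 0.008] [-0.1, 3.0, -0.1]
(np.float64(-31.5), np.float64(-23.0), 60) 18 [0.0352, 0.0275, 0.0108] [-0.1, 3.0, -0.1]
(np.float64(-20.0), np.float64(-27.2), 60) 18 [0.0464, 0.0317, 0.0138] [-0.1, 3.0, -0.1]
(np.float64(-11.7), np.float64(-29.4), 60) 18 [0.0544, 0.0339, 0.0159] [-0.1, 3.0, -0.1]
(np.float64(-5.7), np.float64(-30.5), 60) 18 [0.0602, 0.035, 0.0175] [-0.1, 3.0, -0.1]
(np.float64(-2.0), np.float64(-31.0), 60) 18 [0.0637, 0.0355, 0.0184] [-0.1, 3.0, -0.1]
(np.float64(0.6), np.float64(-31.4), 60) 18 [0.0663, 0.0359, 0.0191] [-0.1, 3.0, -0.1]
```

Request:
{"name": "carry_out", "arguments": {"rows": [[0.005, 0.008, 0.003, 0, 1, 0], [0.0145, 0.0155, 0.0055, 0, 2, 0], [0.025, 0.022, 0.008, 0, 3, 0], [0.035, 0.0275, 0.011, 0, 3, 0], [0.0465, 0.032, 0.014, 0, 3, 0], [0.0545, 0.034, 0.016, 0, 3, 0], [0.06, 0.035, 0.0175, 0, 3, 0], [0.0635, 0.0355, 0.0185, 0, 3, 0], [0.0635, 0.0355, 0.0185, 0, 3, 0]]}}

```text
t: 18.92
tool_pos: [0.6044, 0.0095, 0.0212]
orientation: [-3.046, -0.352, -0.48]
force: [-0.5, 0.7, -0.0]
opening: 0.0003
gripper_force: 0.0
```

```bash
python3 gate.py
python3 - <<'E'
from h import *
plan([(x,-31,60) for x in (0,3,6,9)],[18]*4)
E
```

```text
gate 0.62 (55, 233, 372, 51)
angle 0.024249470050054758 rmax 149.78504122088748
t 19.025 F [-0.1 -0.2  0.9] q [-0.15 -0.03  1.99  0.15  0.89  1.11] TCP [  9.2 -29.3  21.2] E [ -3.1 -29.3  59.3] tilt [ 0.1 17.9  0. ]
(0, -31, 60) 18 [0.0032, 0.0017, 0.0002] [-0.1, 0.1, -0.0]
(3, -31, 60) 18 [0.0061, 0.0017, 0.0012] [-0.1, 0.1, -0.0]
(6, -31, 60) 18 [0.0089, 0.0017, 0.0021] [-0.1, 0.1, -0.0]
(9, -31, 60) 18 [0.0118, 0.0017, 0.003] [-0.1, 0.1, -0.0]
```

Next I'll press gently on until the force shows the bar against its keeper.

Request:
{"name": "carry_out", "arguments": {"rows": [[0.001, 0, 0.0003, 0, 0, 0], [0.002, 0, 0.0006, 0, 0, 0], [0.003, 0, 0.0009, 0, 0, 0], [0.004, 0, 0.0012, 0, 0, 0], [0.004, 0, 0.0012, 0, 0, 0]]}}

```text
t: 19.65
tool_pos: [0.608, 0.0103, 0.021]
orientation: [-3.047, -0.351, -0.479]
force: [-2.3, -1.5, 0.3]
opening: 0.0005
gripper_force: 1.1
```

```bash
python3 gate.py
python3 - <<'E'
from h import *
plan([(x,-31,60) for x in (0,)],[18])
E
```

```text
gate 0.94 (54, 242, 372, 50)
angle -0.004458108870937682 rmax 149.32188718153958
t 19.75 F [-2.6 -0.9  0.5] q [-0.15 -0.02  1.98  0.15  0.89  1.12] TCP [ 13.2 -29.3  21. ] E [  0.9 -29.4  59.1] tilt [ 0.1 17.9  0. ]
(0, -31, 60) 18 [-0.0005, 0.0017, -0.0012] [-0.1, 0.1, -0.0]
```

Request:
{"name": "carry_out", "arguments": {"rows": [[0.001, 0, 0.0003, 0, 0, 0], [0.002, 0, 0.0006, 0, 0, 0], [0.003, 0, 0.0009, 0, 0, 0], [0.003, 0, 0.0009, 0, 0, 0]]}}

```text
t: 20.25
tool_pos: [0.6085, 0.0108, 0.0195]
orientation: [-3.047, -0.352, -0.471]
force: [-14.5, -3.5, 4.7]
opening: 0.0005
gripper_force: 6.2
```

```bash
python3 gate.py
python3 - <<'E'
from h import *
plan([(x,-31,60) for x in (0,)],[18])
E
```

```text
gate 0.86 (53, 244, 376, 51)
angle -0.006208868142595126 rmax 149.4639827865703
gate 0.41 (44, 0, 520, 415)
t 20.35 F [-13.1  -3.9   4.8] q [-0.14 -0.01  1.97  0.15  0.89  1.12] TCP [ 13.7 -29.   19.5] E [  1.7 -29.1  57.6] tilt [ 0.2 17.6  0. ]
(0, -31, 60) 18 [-0.0006, 0.002, -0.0028] [-0.2, 0.4, -0.0]Traceback (most recent call last):
  File "gate.py", line 5, in <module>
    v=np.array([wray(u,w,.075)[:2] for u,w in zip(xs[::10],ys[::10])]);r=v-[13,74];q=np.hypot(*r.T);w=(q>35)&(q<160)
                ~~~~^^^^^^^^^^
  File "h.py", line 32, in wray
    s=robot.read_state();m=robot.camera_model("wrist");R=Ro.from_rotvec(s['orientation']).as_matrix();mt=np.array(m['mount'])
                           ~~~~~~~~~~~~~~~~~~^^^^^^^^^
ValueError: time passes only in moves, steps and waits
```

The bar is hard against its keeper: 14 N and no further motion. I'll retreat straight back, lift and check.

Request:
{"name": "carry_out", "arguments": {"rows": [[-0.003, 0, -0.001, 0, 0, 0], [-0.008, 0, -0.003, 0, 0, 0], [-0.02, 0, -0.007, 0, 0, 0], [-0.045, 0, -0.015, 0, 0, 0], [-0.065, 0, -0.022, 0, 0, 0], [-0.058, 0, -0.05, 0, 0, 0], [-0.045, 0, -0.09, 0, -6, 0], [-0.04, 0, -0.11, 0, -12, 0], [-0.04, 0, -0.11, 0, -18, 0], [-0.04, 0, -0.11, 0, -18, 0]]}}

```text
t: 21.6
tool_pos: [0.5419, -0.0051, 0.1131]
orientation: [-3.118, -0.362, 0.004]
force: [-0.2, -0.4, -0.6]
opening: 0.0002
gripper_force: 0.0
```

```bash
python3 gate.py 2>/dev/null
python3 - <<'E'
from jx import *
s=robot.read_state();print(s['t'],np.round(s['force'],1),np.round(s['tool_pos'],3))
robot.read_camera("top")
for n in ("jar","roller_rear"):
    for d in robot.outline_of("top",n)[:2]: print(n,d['conf'],d['pixel'],cv2.minAreaRect(np.argwhere(d['pixels'])[:,::-1].astype(np.float32)))
print(proj("top",W([(73,0,78)],M)))
E
```

```text
gate 0.91 (142, 130, 253, 35)
angle 0.0034260323968279085 rmax 148.77622029206682
gate 0.55 (140, 0, 362, 299)
21.7 [ 0.3 -0.1 -0.1] [ 0.541 -0.005  0.113]
jar 0.66 [222.8, 269.0] ((222.00001525878906, 269.5), (27.577163696289062, 27.577163696289062), 45.0)
jar 0.64 [169.6, 210.3] ((169.4746551513672, 208.38424682617188), (50.29884719848633, 37.60384750366211), 38.990997314453125)
[[349.72135746 208.53025684]]
```

Run:
```python
from h import *
robot.read_camera("scene")
for d in robot.outline_of("scene","jar")[:3]: print(round(d['conf'],2),d['pixel'],cv2.boundingRect(np.uint8(d['pixels'])))
print(proj("scene",W([(73,0,78),(45,0,85)],M)))
robot.close_job()
```

```text
0.92 [157.0, 327.3] (120, 298, 71, 55)
0.6 [329.5, 193.6] (303, 166, 56, 58)
0.43 [356.0, 209.0] (333, 185, 43, 52)
[[332.39894126 193.86413562]
 [344.08828402 196.73381163]]
the job is handed in; nothing more can be done
```

The job is handed in: the jar is seated between the rollers and the retaining bar is shut against its keeper (about 0.00 rad from the camera), with the arm clear. The judged result wasn't shown, and I viewed 11 pictures, one over the limit of 10.

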